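Unlock the length gauge and hold its arm at the set mark

ROBOT

A 6-joint arm with a two-finger parallel gripper is mounted at the origin on a cart in front of the work surface, level with it; the furniture and walls round the work are solid. World frame = base frame: x ahead of the robot, y to its left, z up, the work surface at z = 0. Lengths are in m, angles in rad, forces in N, time in s.
With the tool pointing down it reaches from about 0.35 to 0.775 m from the base axis. Payload 7.3 kg.
Tool frame: the origin (TCP) lies at the very end of the fingers, on their centre line; the grasp point (between the pads) lies 19 mm behind it; z points along the fingers, x is the direction in which the jaws open and shut, and the axes are right-handed (so a half turn about z gives the same grasp; the last joint's range is limited). The gripper opens to 92 mm and grips with 3 to 60 N. Pads are 19 mm wide; open, the fingers measure 130 mm over their backs; the gripper's body (75 mm by 190 mm) begins 47 mm behind the grasp point.
Start: joints at [-1.482, 0.342, 1.524, -0, 1.275, -0.146], TCP at [0.122, -0.511, 0.227] pointing down, gripper open.
Joint ranges: [-2.53, 2.53], [-0.77, 2.02], [0.04, 2.7], [-1, 4.14], [0.28, 2.66], [-3.11, 3.11]. Speed limits (rad/s): [2.57, 2.57, 3.14, 3.14, 3.14, 3.14].

INTERFACE

Orientations are given as [roll, pitch, yaw] about the fixed x, y, z axes, in that order (R = Rz(yaw) Ry(pitch) Rx(roll)).
In Python, from cell import robot, read_camera, nets gives the robot as it stands. The module is installed in compiled form; this text tells all that it offers.
- The arm moves only by the tool carry_out, never from a script. Its arguments are lists of equal length, an entry for each row: "translation": the shift along the tool's x, y, z in m, a list of three; "turn": the turn, a rotation vector about the tool's x, y, z in rad, a list of three; "gripper": the gripper's target within -1 to 1 (shut at 1, half-way at 0, fully open at -1). A call has 1 to 10 rows; each row shifts and turns the commanded pose from where the row before left it, along the tool's axes as they then stand; what a row does not reach is not made up. A row lasts 1/10 s, in which the tool goes at most 50 mm and 8.59 degrees, less where a joint would pass 70% of its speed; a pose out of reach is approached as far as the arm can. A call with a gripper value outside its range is refused whole. The fingers move at their own pace and stop on an object; "squeeze" is the grip in N (left out, the last holds). Time passes only in rows, so rows that do not move let the fingers close. It gives the time, the measured TCP pose, the force and the opening at its end, in the units of the state.
- robot.observe(): the state, without advancing time (a new reading comes with each control period).
- read_camera(name): name is "scene" or "top" or "wrist"; returns a dict with "img" (420x560x3 uint8, red, green, blue), "fx", "fy", "cx", "cy" (pixels), "world_from_camera" (4x4, takes a point from camera to world coordinates). Camera axes: x right, y down, z forward; pixel columns grow to the right and rows downward; lengths in m; the calibration is good to about 2 mm. A picture is of the moment at which its call begins. There is no depth.
- robot.hand_in(): hands the job in, once; it reports no verdict.
Trained networks look in a picture, given as the dict that the camera call returned (one of the last four; its "shot" number tells which), for a name from the list of things; names that differ only in an ending like _2 or _b are one class to them, and where a whole thing is asked for, a point or a joint stands for the part that bears it (a point fixed in the world has none). Each returns a list of dicts, best first, with "score" (0 to 1); they miss things now and then, are a little off and sometimes report something else, mostly with a low value. They report only what shows in the picture. A call takes as long as a camera call.
- nets.regions_of(picture, name): "region" (420x560 bool, what is visible of it) and "pixel" ([column, row] in pixels, amid what is visible of it).
- nets.tip_of(picture, name): "pixel" ([column, row] in pixels: a listed point, or the origin of a listed thing).
The state is a dict: "time": time; "qpos": joint angles; "qvel": joint speeds; "joint_efforts": joint torques, N m; "tool_pos": TCP position; "tool_rot": TCP orientation; "contact_force": force on the tool from outside, world axes, zero at the start; "torque": the same for the moment, N m; "opening": finger opening in m.
Only numpy, scipy, OpenCV 4.12 (cv2) and the standard library are available. Lean on these libraries where they do the work, as an engineer would, in place of code of your own. Each camera call takes 0.05 s, during which the arm holds its last target. There are 200 camera calls.

TASK

Ready the spring-return length gauge for a prism reading: pull its blue bottom-hinged cover all the way down, press the green lock button behind it fully in (it stays in), and push the cover back up shut. Only then draw the white-headed telescoping arm out by its black post until its orange index line is level with the white line of the red set mark on the scale, and finish while still gripping the post and holding the arm steady there, because a spring pulls it back. Leave the cover shut and do not knock the samples and vessels standing around.

Things in the scene. Friction and masses are not known exactly. Their poses are not given: they have to be found in the camera images.
- gauge: Length gauge fixed to the bench. Origin on the bench surface, midway across its 200 mm wide, 125 mm deep dark base plate, 75 mm behind the plate's front edge; x to its back (away from the robot; yaw varies), y left, z up. The arm slides to -y out of an aluminium sleeve (mm: x 10..46, y -90..80, top z 62) over a bed 70 deep that reaches y=-258.
- cover (a joint): Hinge of the blue cover, rad. 0 = shut, leaning back over the button, outer end 38 deg past upright away from the robot; grows as that end swings up, over and down to the gauge's -x (towards the robot); 1.8 = fully down on its stop, outer end still 25 deg above level. About 0.12 kg; falls shut by its weight when nearly shut, falls open past upright (0.66 rad).
- cover_hinge (a point): A point on the cover's hinge axis, in the middle of its width; the axis runs along the gauge's y at 14 mm above the bench.
- cover_knob (a point): Centre of the black roller knob, 28 mm long along the gauge's y, 22 mm across, turning freely about its own length on an 8 mm stem at the cover's outer end, 130 mm from the hinge axis, mid-width. The panel is 95 mm long from the hinge, 116 wide, 4 thick: 35 mm from its edge to the roller's axis. Pinched by its two ends, it lets the cover turn as it swings.
- lock_button (a joint): Travel of the lock button, m: 0 = out (arm locked by a pin), 0.009 = pressed fully in (arm free). It moves straight down with about 3 N and stays where it is left.
- button_top (a point): Middle of the top of the round green lock button, 22 mm across, 44 mm above the bench when out, 35 when in; black collar round it 32 across, 28 high. Open from straight above once the cover is down. Grey side cheeks 52 mm to either side (gauge's y) slope up to the back wall, 34 mm behind it and 86 mm high.
- gauge_arm (a joint): Extension of the arm, m: 0 = fully in, 0.10 = end of travel; grows towards the gauge's -y. A spring pulls it in with about 3 N at 0 and 4.5 N at full extension. While the button is out a pin blocks it after 1 to 3 mm.
- grip_post (a point): Point on the axis of the upright black round post on the arm's white head, 18 mm across, 91 mm above the bench; the post stands free from 59 to 111 mm above the bench. With the arm in, its axis is 30 mm from the sleeve's end and 64 mm from the grey box's side cheek (86 mm high).
- index_line (a point): The orange index line on the arm's head (a thin bar across the scale strip, 23 mm above the bench); this point has the same gauge-y as the post's axis.
- set_mark: Red set mark, a 14x12x5 mm tab fixed on the front half of the white scale strip (black ticks every 10 mm), a white line across its top. Origin in that line, on the strip, 20 mm above the bench; axes parallel to the gauge's. 35 to 90 mm from the index line of the pushed-in arm. Level means equal gauge-y of this origin and index_line.
- prism_a: Bystander: grey mortar half-prism, 40x65x40 mm; origin in the middle of its underside.
- prism_b: Bystander: second grey mortar half-prism, 40x65x40 mm; origin in the middle of its underside.
- tin: Bystander: round aluminium sample tin, 68 across, 40 high mm; origin in the middle of its underside.
- vial: Bystander: glass vial with mint cap, 23 across, 62 high mm; origin in the middle of its underside.
- bottle: Bystander: dark reagent bottle, 49 across, 78 high mm; origin in the middle of its underside.
- dish: Bystander: white porcelain dish, 78 across, 30 high mm; origin in the middle of its underside.

How it is judged:
By the outcome, as a careful person would: the job done as asked, in the order asked, and still so for the second after the job is handed in, while the arm keeps its last pose, push and grip.
It also fails if it takes over 58 s, if anything falls off the work surface, if the arm or the gripper's body presses on something with over 40 N, if the wrist force passes 120 N, or if a joint passes its speed limit or range.

## Working session

There is one attempt and no reset: what is moved stays moved. The work goes in short steps, Python scripts to look and compute and a tool call to move; the robot and the scene stay as the last step left them, time stands still between calls to the robot, and variables do not carry over. Pictures are saved under pics/ and viewed, about 8 in all and at most 12, crops included, and the job is handed in when it is done.

Besides the shell and the picture viewer there is one more tool, called after "Emit:" by a JSON object that holds its "fn" and its "kwargs". carry_out: Moves the arm, as the interface text tells. Its arguments: {"type":"object","properties":{"translation":{"type":"array","items":{"type":"array","items":{"type":"number"}}},"turn":{"type":"array","items":{"type":"array","items":{"type":"number"}}},"gripper":{"type":"array","items":{"type":"number"}},"squeeze":{"type":"number"}},"required":["translation","turn","gripper"]}

```bash
mkdir -p pics
cat > h.py <<'E'
import numpy as np, cv2
from cell import robot, read_camera, nets
from scipy.spatial.transform import Rotation as R
def save(p,n): cv2.imwrite('pics/'+n,p['img'][:,:,::-1])
def ray(p,px):
    T=np.array(p['world_from_camera']); d=np.array([(px[0]-p['cx'])/p['fx'],(px[1]-p['cy'])/p['fy'],1.])
    return T[:3,3],T[:3,:3]@d
def atz(p,px,z):
    o,d=ray(p,px); return o+d*(z-o[2])/d[2]
def proj(p,X):
    T=np.linalg.inv(np.array(p['world_from_camera'])); c=T[:3,:3]@np.array(X)+T[:3,3]
    return [p['fx']*c[0]/c[2]+p['cx'],p['fy']*c[1]/c[2]+p['cy']]
def tri(a,pa,b,pb):
    o1,d1=ray(a,pa);o2,d2=ray(b,pb)
    s=np.linalg.lstsq(np.c_[d1,-d2],o2-o1,rcond=None)[0]
    x,y=o1+d1*s[0],o2+d2*s[1]; return (x+y)/2,np.linalg.norm(x-y)
E
python3 - <<'E'
from h import *
np.set_printoptions(precision=4,suppress=True)
t=read_camera('top');s=read_camera('scene')
save(t,'t0.png');save(s,'s0.png')
cv2.imwrite('pics/a0.png',np.vstack([cv2.resize(t['img'],(400,300)),cv2.resize(s['img'],(400,300))])[:,:,::-1])
Z=dict(cover_hinge=.014,cover_knob=None,button_top=.044,grip_post=.091,index_line=.023,set_mark=.020,gauge=0,prism_a=0,tin=0,vial=0,bottle=0,dish=0)
for n,z in Z.items():
    a=nets.tip_of(t,n)[:2];b=nets.tip_of(s,n)[:2]
    print(n,[(np.round(q['pixel'],1),round(q['score'],2),atz(t,q['pixel'],z)[:2] if z is not None else '') for q in a],[(np.round(q['pixel'],1),round(q['score'],2),atz(s,q['pixel'],z)[:2] if z is not None else '') for q in b], tri(t,a[0]['pixel'],s,b[0]['pixel']) if a and b else '')
print(t['world_from_camera'],s['world_from_camera'],t['fx'],s['fx']); print(robot.observe())
E
```

```text
cover_hinge [(array([299. , 209.7]), 0.86, array([ 0.5409, -0.0314])), (array([343.9, 196.8]), 0.24, array([ 0.5833, -0.1782]))] [(array([305.6, 230.8]), 0.74, array([ 0.5464, -0.0372]))] (array([ 0.5401, -0.0315,  0.0198]), np.float64(0.0013474682081410433))
cover_knob [(array([305.2, 181.3]), 0.62, '')] [(array([294.1, 197.5]), 0.55, ''), (array([240.3, 288.3]), 0.43, '')] (array([ 0.6215, -0.0427,  0.1154]), np.float64(0.00296229662008023))
button_top [] [] 
grip_post [(array([342.3, 185. ]), 0.54, array([ 0.6124, -0.1601]))] [(array([320.9, 192.4]), 0.49, array([ 0.6278, -0.1707])), (array([238.2, 287.5]), 0.45, array([0.3491, 0.3449]))] (array([ 0.6113, -0.1576,  0.1028]), np.float64(0.0011782833890728924))
index_line [(array([341.3, 198.4]), 0.61, array([ 0.5772, -0.1681]))] [(array([324.7, 212.7]), 0.49, array([ 0.5898, -0.1612]))] (array([ 0.5808, -0.1621,  0.0276]), np.float64(0.013176007522254058))
set_mark [] [] 
gauge [(array([304.5, 189.4]), 0.67, array([ 0.6091, -0.0507]))] [(array([295.8, 228.4]), 0.89, array([ 0.5962, -0.0299])), (array([323.7, 212.4]), 0.7, array([ 0
[... 1302 characters left out ...]
3 -0.9979  1.328 ]
 [ 0.      0.      0.      1.    ]] [[-0.577  -0.4361  0.6906 -0.4347]
 [-0.8167  0.3189 -0.4809  0.7206]
 [-0.0105 -0.8415 -0.5402  0.8683]
 [ 0.      0.      0.      1.    ]] 403.2885774073385 417.7577956354325
{'time': 1.3, 'qpos': array([-1.482 ,  0.342 ,  1.5241,  0.    ,  1.2754, -0.146 ]), 'qvel': array([ 0.0007,  0.0009,  0.0001, -0.0019, -0.0002, -0.0002]), 'joint_efforts': array([ -0.0013, -43.1142, -24.4477,   0.0717,   0.0484,   0.    ]), 'tool_pos': array([ 0.1222, -0.5106,  0.2267]), 'tool_rot': array([-3.1416, -0.0001, -1.336 ]), 'contact_force': array([ 0.0463,  1.0818, -0.2376]), 'torque': array([-0.0205,  0.032 , -0.016 ]), 'opening': 0.09137032535477053}
```

View picture.

Run:
```python
import cv2,numpy as np
t=cv2.imread('pics/t0.png');s=cv2.imread('pics/s0.png')
a=cv2.resize(t[150:260,250:450],(800,440),interpolation=cv2.INTER_CUBIC)
cv2.imwrite('pics/c0.png',a)
b=cv2.resize(s[130:290,200:440],(800,533),interpolation=cv2.INTER_CUBIC);cv2.imwrite('pics/c1.png',b)
```

```text
(no output)
```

View pics/c0.png

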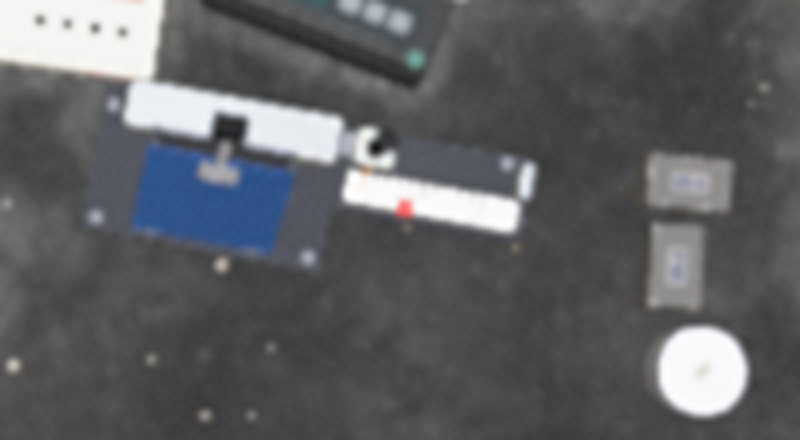

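View pics/c1.png

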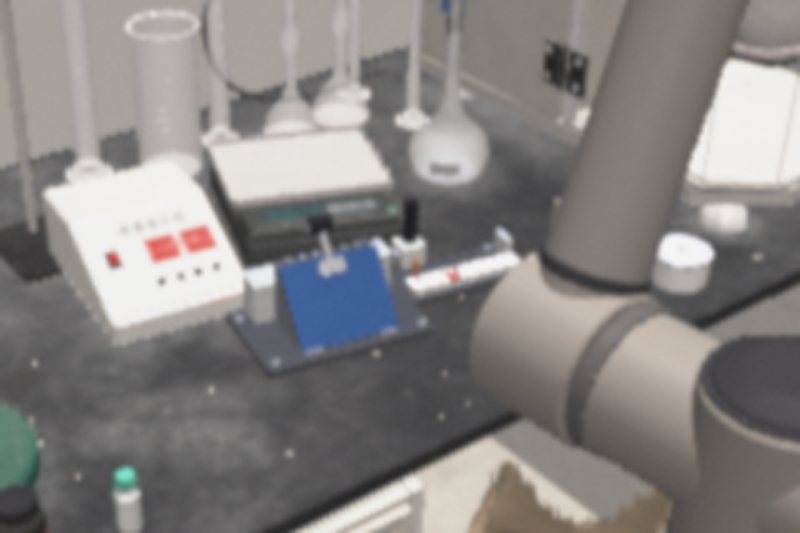

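Emit:
{"fn": "carry_out", "kwargs": {"translation": [[-0.0222, -0.0332, -0.005], [-0.0222, -0.0332, -0.005], [-0.0222, -0.0332, -0.005], [-0.0222, -0.0332, -0.005], [-0.0222, -0.0332, -0.005], [-0.0222, -0.0332, -0.005], [-0.0222, -0.0332, -0.005], [-0.0222, -0.0332, -0.005], [-0.0222, -0.0332, -0.005], [-0.0222, -0.0332, -0.005]], "turn": [[0, 0, 0], [0, 0, 0], [0, 0, 0], [0, 0, 0], [0, 0, 0], [0, 0, 0], [0, 0, 0], [0, 0, 0], [0, 0, 0], [0, 0, 0]], "gripper": [-1, -1, -1, -1, -1, -1, -1, -1, -1, -1]}}

```text
time: 2.3
tool_pos: [0.3943, -0.2161, 0.2771]
tool_rot: [-3.141, -0.001, -1.336]
contact_force: [0.2, -0.2, -0.6]
opening: 0.0919
```

Emit:
{"fn": "carry_out", "kwargs": {"translation": [[-0.0222, -0.0332, -0.005], [-0.0222, -0.0332, -0.005], [-0.0222, -0.0332, -0.005], [-0.0222, -0.0332, -0.005], [0, 0, 0], [0, 0, 0], [0, 0, 0], [0, 0, 0], [0, 0, 0]], "turn": [[0, 0, 0], [0, 0, 0], [0, 0, 0], [0, 0, 0], [0, 0, 0.11], [0, 0, 0.11], [0, 0, 0.11], [0, 0, 0.1], [0, 0, 0]], "gripper": [-1, -1, -1, -1, -1, -1, -1, -1, -1]}}

```text
time: 3.2
tool_pos: [0.5019, -0.1001, 0.2967]
tool_rot: [3.142, -0.0, -1.767]
contact_force: [0.7, -0.8, -0.7]
opening: 0.0919
```

Run:
```python
from h import *
np.set_printoptions(precision=4,suppress=True)
w=read_camera('wrist');save(w,'w0.png')
o=robot.observe();print(o['time'],o['tool_pos'],o['tool_rot'],o['qpos'],np.round(w['world_from_camera'],4))
Z=dict(cover_hinge=.014,cover_knob=.116,grip_post=.091,index_line=.023,set_mark=.020)
for n,z in Z.items():
    a=nets.tip_of(w,n)[:2]
    print(n,[(np.round(q['pixel'],1),round(q['score'],2),atz(w,q['pixel'],z)[:2]) for q in a])
```

```text
3.25 [ 0.5019 -0.1002  0.2967] [ 3.1415 -0.0001 -1.7638] [-0.3468  0.2716  1.4305 -0.0001  1.4396  1.417 ] [[-0.1963 -0.948  -0.2506  0.5694]
 [-0.9806  0.1898  0.0499 -0.1135]
 [ 0.0002  0.2555 -0.9668  0.4544]
 [ 0.      0.      0.      1.    ]]
cover_hinge [(array([221.6, 148.1]), 0.78, array([ 0.5452, -0.0329]))]
cover_knob [(array([198.1,  75.3]), 0.9, array([ 0.619 , -0.0462]))]
grip_post [(array([326.8,  57.5]), 0.96, array([ 0.6139, -0.1677]))]
index_line [(array([322.7,  92.4]), 0.93, array([ 0.5855, -0.1669]))]
set_mark []
```

View pics/w0.png

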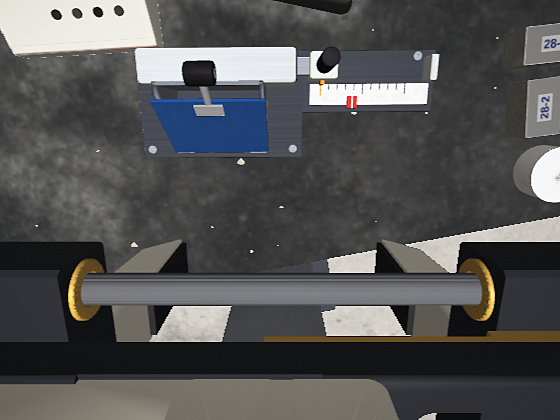

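Run:
```python
from h import *
np.set_printoptions(precision=4,suppress=True)
w=read_camera('wrist');im=w['img'].astype(int)
r,g,b=im[...,0],im[...,1],im[...,2]
def line(mask,z,c0,c1,edge):
    P=[]
    for c in range(c0,c1):
        rows=np.where(mask[:,c])[0]
        if len(rows): P.append(atz(w,[c,rows.max()+.5 if edge else rows.min()-.5],z)[:2])
    P=np.array(P); v=cv2.fitLine(P.astype(np.float32),cv2.DIST_HUBER,0,1e-4,1e-4).ravel()
    return np.arctan2(v[0],v[1]) if v[1]>0 else np.arctan2(-v[0],-v[1])
m=(im.min(2)>190); m[:40]=0;m[120:]=0; m2=m.copy(); m2[:75]=0
print('sleeve top edge angle (=-yaw)',line(m,.062,145,290,0),'strip lower',line(m2,.02,315,425,1))
red=(r>160)&(g<70)&(b<70)&(np.arange(420)[:,None]<130)
ys,xs=np.where(red);print('red',xs.mean(),ys.mean(),xs.min(),xs.max(),ys.min(),ys.max())
print(atz(w,[xs.mean(),ys.mean()],.025),atz(w,[xs.mean(),ys.mean()],.020))
blue=(b>110)&(r<60);ys,xs=np.where(blue);print(atz(w,[xs.min(),0],0)[:0],xs.min(),xs.max(),ys.min(),ys.max())
org=(r>200)&(g>90)&(g<170)&(b<80)&(np.arange(420)[:,None]<130)
ys,xs=np.where(org);print('org',len(xs),xs.mean(),ys.mean(),atz(w,[xs.mean(),ys.mean()],.023))
print(im[84:100,318:328,0].max(1))
```

```text
sleeve top edge angle (=-yaw) 0.18605587 strip lower 0.1957211
red 350.9871794871795 101.74358974358974 346 356 96 107
[ 0.5687 -0.1977  0.025 ] [ 0.5687 -0.1987  0.02  ]
[] 150 548 99 151
org 7 320.57142857142856 84.42857142857143 [ 0.5949 -0.1659  0.023 ]
[255 255 255 254 253 253 252 253 252 251 251 250 250 251 251 252]
```

Emit:
{"fn": "carry_out", "kwargs": {"translation": [[-0.025, -0.035, 0.01], [-0.025, -0.035, 0.02], [-0.025, -0.037, 0.03], [0, 0, 0], [0, 0, 0]], "turn": [[0, 0, 0], [0, 0, 0], [0, 0, 0], [0, 0, 0], [0, 0, 0]], "gripper": [-1, -1, -1, -1, -1]}}

```text
time: 4.05
tool_pos: [0.6184, -0.0481, 0.2369]
tool_rot: [3.138, -0.0, -1.764]
contact_force: [-0.8, -0.3, 1.0]
opening: 0.0915
```

```bash
cat >> h.py <<'E'
YAW=-0.19
def g2(d): # world delta -> tool (down) delta, as tool x=gauge -y, tool y=gauge -x
    c,s=np.cos(YAW),np.sin(YAW); gx=c*d[0]+s*d[1]; gy=-s*d[0]+c*d[1]
    return np.array([-gy,-gx,-d[2]])
def look(names,save_as=None,cam='wrist'):
    w=read_camera(cam)
    if save_as: save(w,save_as)
    o=robot.observe(); print(round(o['time'],2),o['tool_pos'],o['tool_rot'],np.round(o['contact_force'],1),o['opening'])
    for n,z in names.items():
        for q in nets.tip_of(w,n)[:2]:
            P=atz(w,q['pixel'],z); print(n,np.round(q['pixel'],1),round(q['score'],2),P,'tool d',g2(P-o['tool_pos']))
    return w
E
python3 - <<'E'
from h import *
np.set_printoptions(precision=4,suppress=True)
look(dict(cover_hinge=.014,cover_knob=.1164,grip_post=.091,index_line=.023,set_mark=.020),'w1.png')
E
```

```text
4.1 [ 0.6184 -0.0487  0.2388] [ 3.1411 -0.0004 -1.7653] [ 0.9 -0.8  0.3] 0.09227936887589723
cover_hinge [281.2 245.2] 0.85 [ 0.5417 -0.0332  0.014 ] tool d [-0.0008  0.0782  0.2248]
cover_knob [278.  202.1] 0.67 [ 0.6183 -0.0455  0.1164] tool d [-0.0031  0.0007  0.1224]
grip_post [415.3 174.6] 0.59 [ 0.6131 -0.1675  0.091 ] tool d [ 0.1177 -0.0172  0.1478]
index_line [394.2 186.6] 0.8 [ 0.5879 -0.1675  0.023 ] tool d [0.1224 0.0075 0.2158]
set_mark [278.5 203.4] 0.45 [ 0.5931 -0.0403  0.02  ] tool d [-0.0035  0.0264  0.2188]
set_mark [415.7 174.4] 0.15 [ 0.5961 -0.1928  0.02  ] tool d [ 0.1457 -0.0053  0.2188]
```

View pics/w1.png

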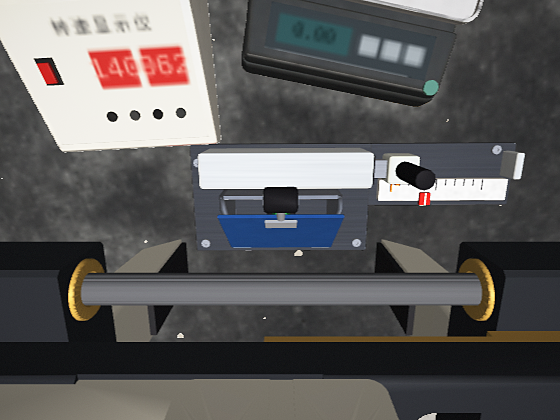

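Emit:
{"fn": "carry_out", "kwargs": {"translation": [[-0.001, -0.001, 0.04], [0, 0, 0.04], [0, 0, 0.03], [0, 0, 0.021], [0, 0, 0.01], [0, 0, 0], [0, 0, 0], [0, 0, 0], [0, 0, 0], [0, 0, 0]], "turn": [[0, 0, 0], [0, 0, 0], [0, 0, 0], [0, 0, 0], [0, 0, 0], [0, 0, 0], [0, 0, 0], [0, 0, 0], [0, 0, 0], [0, 0, 0]], "gripper": [-1, -1, -1, -1, -0.5, 0, 0.5, 1, 1, 1], "squeeze": 12}}

```text
time: 5.35
tool_pos: [0.6201, -0.0479, 0.0987]
tool_rot: [-3.14, -0.0, -1.766]
contact_force: [-0.0, -0.3, -0.4]
opening: 0.0482
```

Run:
```python
from h import *
np.set_printoptions(precision=4,suppress=True)
look({},'w2.png')
a0=np.radians(38)
for t in np.arange(0,1.81,.15):
    a=a0-t; b=a0-t-.15; print(round(t+.15,2),'dy',130*(np.sin(a)-np.sin(b)),'dz',130*(np.cos(a)-np.cos(b)))
```

```text
5.4 [ 0.62   -0.0479  0.0984] [-3.1405 -0.0001 -1.7659] [-0.2  0.4  0.2] 0.04416978518948969
0.15 dy 16.207369114600965 dz -10.810122670203587
0.3 dy 17.640822373597057 dz -8.266737672441785
0.45 dy 18.678100793438663 dz -5.5376995685859285
0.6 dy 19.295909337055726 dz -2.6842966709915315
0.75 dy 19.48037335647481 dz 0.22938974283306934
0.9 dy 19.227350187500587 dz 3.1379245575685735
1.05 dy 18.54252218502263 dz 5.975988351705052
1.2 dy 17.44126910957501 dz 8.679844330928715
1.35 dy 15.948322731071539 dz 11.188769719113786
1.5 dy 14.097211406571969 dz 13.446419460963876
1.65 dy 11.92950710566534 dz 15.402091610481062
1.8 dy 9.493891793656811 dz 17.011865987366182
1.95 dy 6.845064139579051 dz 18.239590529582053
```

View pics/w2.png

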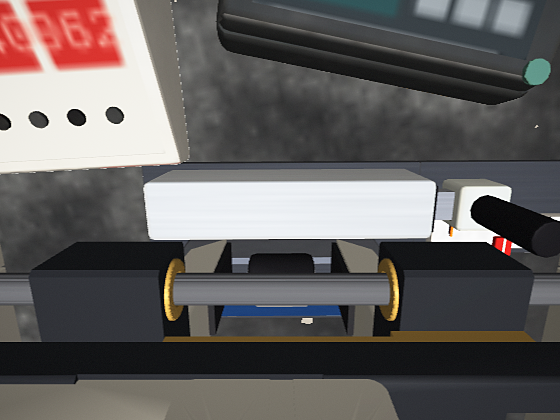

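Emit:
{"fn": "carry_out", "kwargs": {"translation": [[0, 0, 0], [0, 0, 0], [0, 0, 0], [0, 0, 0], [0, 0, 0], [0, 0, 0]], "turn": [[0, 0, 0], [0, 0, 0], [0, 0, 0], [0, 0, 0], [0, 0, 0], [0, 0, 0]], "gripper": [1, 1, 1, 1, 1, 1]}}

```text
time: 6.0
tool_pos: [0.6197, -0.0478, 0.0978]
tool_rot: [-3.142, -0.0, -1.766]
contact_force: [-0.1, 0.3, 0.4]
opening: 0.0283
```

Emit:
{"fn": "carry_out", "kwargs": {"translation": [[0, 0.0079, -0.0058], [0, 0.0083, -0.005], [0, 0.0087, -0.0044], [0, 0.0089, -0.0039], [0, 0.0092, -0.0031], [0, 0.0095, -0.0024], [0, 0.0096, -0.0017], [0, 0.0097, -0.001], [0, 0.0097, -0.0003], [0, 0.0098, 0.0005]], "turn": [[0, 0, 0], [0, 0, 0], [0, 0, 0], [0, 0, 0], [0, 0, 0], [0, 0, 0], [0, 0, 0], [0, 0, 0], [0, 0, 0], [0, 0, 0]], "gripper": [1, 1, 1, 1, 1, 1, 1, 1, 1, 1]}}

```text
time: 7.0
tool_pos: [0.5288, -0.0302, 0.1238]
tool_rot: [3.14, -0.001, -1.766]
contact_force: [2.4, -4.6, -17.1]
opening: 0.0282
```

Emit:
{"fn": "carry_out", "kwargs": {"translation": [[0, 0.0097, 0.0012], [0, 0.0095, 0.0019], [0, 0.0094, 0.0026], [0, 0.0091, 0.0034], [0, 0.0089, 0.004], [0, 0.0085, 0.0047], [0, 0.0082, 0.0053], [0, 0.0078, 0.0059], [0, 0.0073, 0.0065], [0, 0.0068, 0.007]], "turn": [[0, 0, 0], [0, 0, 0], [0, 0, 0], [0, 0, 0], [0, 0, 0], [0, 0, 0], [0, 0, 0], [0, 0, 0], [0, 0, 0], [0, 0, 0]], "gripper": [1, 1, 1, 1, 1, 1, 1, 1, 1, 1]}}

```text
time: 8.0
tool_pos: [0.449, -0.0149, 0.0841]
tool_rot: [-3.134, -0.001, -1.766]
contact_force: [2.9, -9.0, -4.2]
opening: 0.0273
```

Emit:
{"fn": "carry_out", "kwargs": {"translation": [[0, 0.0062, 0.0075], [0, 0.0057, 0.0079], [0, 0.005, 0.0083], [0, 0.0045, 0.0087], [0, 0, 0]], "turn": [[0, 0, 0], [0, 0, 0], [0, 0, 0], [0, 0, 0], [0, 0, 0]], "gripper": [1, 1, 1, 1, 1]}}

```text
time: 8.5
tool_pos: [0.4271, -0.0106, 0.0511]
tool_rot: [-3.136, -0.001, -1.766]
contact_force: [-1.3, -10.3, -0.6]
opening: 0.0278
```

Emit:
{"fn": "carry_out", "kwargs": {"translation": [[0, 0.001, 0.002], [0, 0, 0], [0, 0, 0], [0, 0, 0], [0, 0, 0], [0, 0, -0.03], [0, 0, -0.04], [0, -0.02, -0.04], [0, -0.03, -0.04], [0, -0.03, 0]], "turn": [[0, 0, 0], [0, 0, 0], [0, 0, 0], [0, 0, 0], [0, 0, 0], [0, 0, 0], [0, 0, 0], [0, 0, 0], [0, 0, 0], [0, 0, 0]], "gripper": [1, 1, 0, -0.3, -0.3, -0.3, -0.3, -0.3, 0, 1]}}

```text
time: 9.5
tool_pos: [0.5071, -0.025, 0.2046]
tool_rot: [-3.129, 0.0, -1.765]
contact_force: [0.6, 0.1, -0.4]
opening: 0.0482
```

Run:
```python
from h import *
np.set_printoptions(precision=4,suppress=True)
look(dict(cover_hinge=.014,cover_knob=.0686,button_top=.044,grip_post=.091),'w3.png')
```

```text
9.55 [ 0.51   -0.026   0.2018] [-3.1292  0.0004 -1.7664] [ 2.6 -1.9 -0.5] 0.04389428734364378
cover_hinge [281.3 148.3] 0.89 [ 0.546  -0.0328  0.014 ] tool d [-0.0001 -0.0366  0.1878]
cover_hinge [450.   27.5] 0.45 [ 0.6231 -0.2056  0.014 ] tool d [ 0.155  -0.145   0.1878]
cover_knob [281.3 149.1] 0.51 [ 0.5495 -0.0335  0.0686] tool d [-0.0001 -0.0402  0.1332]
cover_knob [447.2  82.5] 0.48 [ 0.5753 -0.174   0.0686] tool d [ 0.133  -0.0921  0.1332]
button_top [284.4 110.6] 0.61 [ 0.5801 -0.0424  0.044 ] tool d [ 0.0028 -0.0718  0.1578]
grip_post [450.5  27.3] 0.91 [ 0.612 -0.169  0.091] tool d [ 0.1211 -0.1271  0.1108]
```

View pics/w3.png

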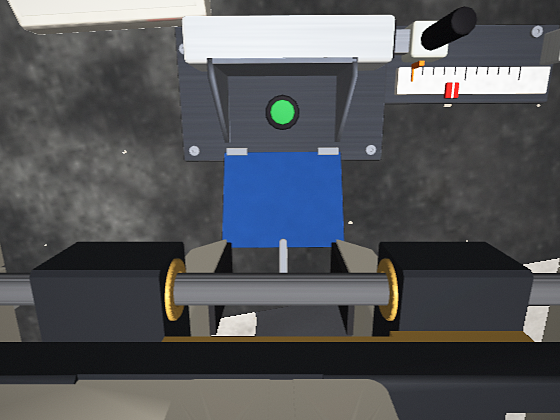

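Emit:
{"fn": "carry_out", "kwargs": {"translation": [[0.001, -0.035, 0.02], [0, -0.035, 0.04], [0, 0, 0.04], [0, 0, 0.025], [0, 0, 0], [0, 0, 0], [0, 0, 0]], "turn": [[0, 0, 0], [0, 0, 0], [0, 0, 0], [0, 0, 0], [0, 0, 0], [0, 0, 0], [0, 0, 0]], "gripper": [1, 1, 1, 1, 1, 1, 1], "squeeze": 20}}

```text
time: 10.45
tool_pos: [0.5703, -0.039, 0.0773]
tool_rot: [-3.139, -0.0, -1.766]
contact_force: [0.5, -0.1, 0.6]
opening: 0.0001
```

Run:
```python
from h import *
np.set_printoptions(precision=4,suppress=True)
look(dict(button_top=.044),'w4.png')
```

```text
10.5 [ 0.5704 -0.039   0.0774] [-3.1381 -0.     -1.7659] [-1.2 -0.6  0.1] 0.00021836016294636616
button_top [279.8 222.7] 0.57 [ 0.5796 -0.04    0.044 ] tool d [-0.0008 -0.0092  0.0334]
```

Emit:
{"fn": "carry_out", "kwargs": {"translation": [[0, -0.009, 0.01], [0, 0, 0.015], [0, 0, 0.007], [0, 0, 0.004], [0, 0, 0.004], [0, 0, 0.003], [0, 0, 0.001], [0, 0, 0.001]], "turn": [[0, 0, 0], [0, 0, 0], [0, 0, 0], [0, 0, 0], [0, 0, 0], [0, 0, 0], [0, 0, 0], [0, 0, 0]], "gripper": [1, 1, 1, 1, 1, 1, 1, 1]}}

```text
time: 11.35
tool_pos: [0.5789, -0.0409, 0.0346]
tool_rot: [-3.139, -0.0, -1.766]
contact_force: [-12.1, 0.7, 37.4]
opening: 0.0006
```

Emit:
{"fn": "carry_out", "kwargs": {"translation": [[0, 0, -0.02], [0, 0, -0.04], [0, 0, -0.05], [0, 0.04, -0.04], [0, 0.045, 0], [0, 0.045, 0], [0, 0.023, 0], [0, 0, 0], [0, 0, 0]], "turn": [[0, 0, 0], [0, 0, 0], [0, 0, 0], [0, 0, 0], [0, 0, 0], [0, 0, 0], [0, 0, 0], [0, 0, 0], [0, 0, 0]], "gripper": [1, 1, 0.6, 0.2, 0, -0.3, -0.3, -0.3, -0.3], "squeeze": 12}}

```text
time: 12.25
tool_pos: [0.4334, -0.012, 0.1764]
tool_rot: [-3.14, -0.0, -1.766]
contact_force: [0.3, -0.6, 0.3]
opening: 0.0518
```

Run:
```python
from h import *
np.set_printoptions(precision=4,suppress=True)
w=look(dict(cover_hinge=.014,cover_knob=.0686,button_top=.035),'w5.png')
print(proj(w,[.5797,-.0405,.035]),proj(w,[.5797,-.0405,.044]))
im=w['img'].astype(int);m=(im[...,1]>150)&(im[...,0]<120)&(im[...,2]<140);ys,xs=np.where(m);print(len(xs),xs.mean() if len(xs) else 0,ys.mean() if len(xs) else 0)
```

```text
12.3 [ 0.4339 -0.0121  0.1762] [-3.1397 -0.0001 -1.7661] [-0.5  0.8  0.6] 0.055618462131001356
cover_hinge [281.   63.7] 0.62 [ 0.5433 -0.0338  0.014 ] tool d [ 0.0006 -0.1115  0.1622]
cover_knob [275.5 215.4] 0.57 [ 0.4268 -0.0061  0.0686] tool d [-0.0046  0.0082  0.1076]
button_top [277.8   8.4] 0.88 [ 0.5801 -0.0386  0.035 ] tool d [-0.0016 -0.1485  0.1412]
button_top [282.   63.3] 0.74 [ 0.5406 -0.0341  0.035 ] tool d [ 0.0014 -0.1089  0.1412]
[np.float64(280.2968219769169), np.float64(8.40789401094753)] [np.float64(280.2765132869221), np.float64(4.801521892548777)]
65 280.15384615384613 12.292307692307693
```

View pics/w5.png

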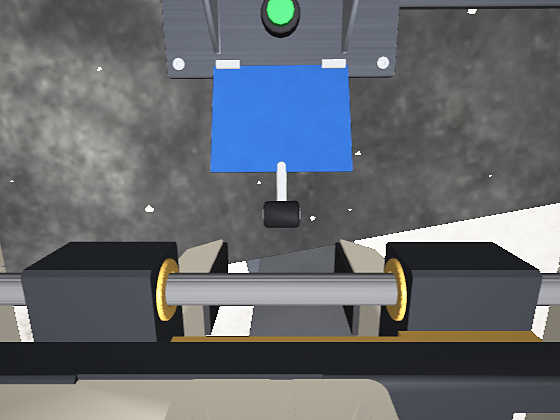

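Emit:
{"fn": "carry_out", "kwargs": {"translation": [[0, 0.007, 0.03], [0, 0, 0.04], [0, 0, 0.03], [0, 0, 0.02], [0, 0, 0.006], [0, 0, 0], [0, 0, 0], [0, 0, 0], [0, 0, 0], [0, 0, 0]], "turn": [[0, 0, 0], [0, 0, 0], [0, 0, 0], [0, 0, 0], [0, 0, 0], [0, 0, 0], [0, 0, 0], [0, 0, 0], [0, 0, 0], [0, 0, 0]], "gripper": [-0.3, -0.3, -0.3, -0.3, 0, 0.5, 1, 1, 1, 1]}}

```text
time: 13.45
tool_pos: [0.4267, -0.0108, 0.0506]
tool_rot: [-3.139, -0.0, -1.766]
contact_force: [-1.2, -1.3, 4.6]
opening: 0.0283
```

Emit:
{"fn": "carry_out", "kwargs": {"translation": [[0, 0, 0], [0, 0, 0], [0, 0, 0], [0, 0, 0]], "turn": [[0, 0, 0], [0, 0, 0], [0, 0, 0], [0, 0, 0]], "gripper": [1, 1, 1, 1]}}

```text
time: 13.85
tool_pos: [0.4267, -0.0108, 0.0505]
tool_rot: [-3.139, -0.0, -1.766]
contact_force: [-0.5, -1.9, 6.8]
opening: 0.0279
```

Gripped. Reverse the arc.

Emit:
{"fn": "carry_out", "kwargs": {"translation": [[0, -0.0045, -0.0087], [0, -0.005, -0.0083], [0, -0.0057, -0.0079], [0, -0.0062, -0.0075], [0, -0.0068, -0.007], [0, -0.0073, -0.0065], [0, -0.0078, -0.0059], [0, -0.0082, -0.0053], [0, -0.0085, -0.0047], [0, -0.0089, -0.004]], "turn": [[0, 0, 0], [0, 0, 0], [0, 0, 0], [0, 0, 0], [0, 0, 0], [0, 0, 0], [0, 0, 0], [0, 0, 0], [0, 0, 0], [0, 0, 0]], "gripper": [1, 1, 1, 1, 1, 1, 1, 1, 1, 1]}}

```text
time: 14.85
tool_pos: [0.4937, -0.0237, 0.1174]
tool_rot: [3.142, 0.0, -1.766]
contact_force: [-6.3, 1.6, 14.4]
opening: 0.0279
```

Emit:
{"fn": "carry_out", "kwargs": {"translation": [[0, -0.0091, -0.0034], [0, -0.0094, -0.0026], [0, -0.0095, -0.0019], [0, -0.0097, -0.0012], [0, -0.0098, -0.0005], [0, -0.0097, 0.0003], [0, -0.0097, 0.001], [0, -0.0096, 0.0017], [0, -0.0095, 0.0024], [0, -0.0092, 0.0031]], "turn": [[0, 0, 0], [0, 0, 0], [0, 0, 0], [0, 0, 0], [0, 0, 0], [0, 0, 0], [0, 0, 0], [0, 0, 0], [0, 0, 0], [0, 0, 0]], "gripper": [1, 1, 1, 1, 1, 1, 1, 1, 1, 1]}}

```text
time: 15.85
tool_pos: [0.5902, -0.0422, 0.1188]
tool_rot: [-3.135, 0.001, -1.766]
contact_force: [3.0, 2.1, 6.1]
opening: 0.0281
```

Emit:
{"fn": "carry_out", "kwargs": {"translation": [[0, -0.0089, 0.0039], [0, -0.0087, 0.0044], [0, -0.0083, 0.005], [0, -0.0074, 0.0053], [0, 0, 0], [0, 0, 0]], "turn": [[0, 0, 0], [0, 0, 0], [0, 0, 0], [0, 0, 0], [0, 0, 0], [0, 0, 0]], "gripper": [1, 1, 1, 1, 1, 1]}}

```text
time: 16.45
tool_pos: [0.6219, -0.0483, 0.0991]
tool_rot: [-3.137, 0.001, -1.766]
contact_force: [4.7, 3.5, 4.5]
opening: 0.0277
```

Emit:
{"fn": "carry_out", "kwargs": {"translation": [[0, 0, 0.002], [0, 0, 0], [0, 0, 0], [0, 0, 0], [0, 0, 0], [0, 0, -0.03], [0, 0, -0.04], [0.04, 0.0, -0.04], [0.04, 0, -0.01], [0.04, 0, 0]], "turn": [[0, 0, 0], [0, 0, 0], [0, 0, 0], [0, 0, 0], [0, 0, 0], [0, 0, 0], [0, 0, 0], [0, 0, 0], [0, 0, 0], [0, 0, 0]], "gripper": [1, 1, 0, 0, -0.1, -0.1, -0.1, -0.1, -0.1, -0.1]}}

```text
time: 17.45
tool_pos: [0.5977, -0.1633, 0.2138]
tool_rot: [-3.138, -0.001, -1.765]
contact_force: [-0.7, 0.3, 0.1]
opening: 0.0503
```

Emit:
{"fn": "carry_out", "kwargs": {"translation": [[0, 0, 0], [0, 0, 0]], "turn": [[0, 0, 0], [0, 0, 0]], "gripper": [-0.1, -0.1]}}

```text
time: 17.65
tool_pos: [0.5966, -0.1628, 0.2107]
tool_rot: [3.14, 0.0, -1.768]
contact_force: [0.2, 1.4, -0.5]
opening: 0.0501
```

Run:
```python
from h import *
np.set_printoptions(precision=4,suppress=True)
w=look(dict(cover_knob=.1164,grip_post=.091,index_line=.023,set_mark=.02),'w6.png')
print(proj(w,[.6197,-.0478,.1164]))
```

```text
17.7 [ 0.5969 -0.1617  0.2107] [ 3.1402  0.0006 -1.7667] [ 0.   0.1 -0.4] 0.050439119675098454
cover_knob [121.  212.1] 0.75 [ 0.6189 -0.0444  0.1164] tool d [-0.1194  0.0005  0.0943]
cover_knob [165.8 224.4] 0.54 [ 0.6029 -0.0747  0.1164] tool d [-0.0866  0.0105  0.0943]
grip_post [283.  180.2] 0.85 [ 0.6141 -0.1677  0.091 ] tool d [ 0.0027 -0.018   0.1197]
index_line [320. 202.] 0.61 [ 0.5721 -0.1983  0.023 ] tool d [0.0406 0.0174 0.1877]
set_mark [317.6 199.8] 0.44 [ 0.5741 -0.1964  0.02  ] tool d [0.0384 0.0158 0.1907]
[np.float64(124.99805574246489), np.float64(210.22939258762844)]
```

View pics/w6.png

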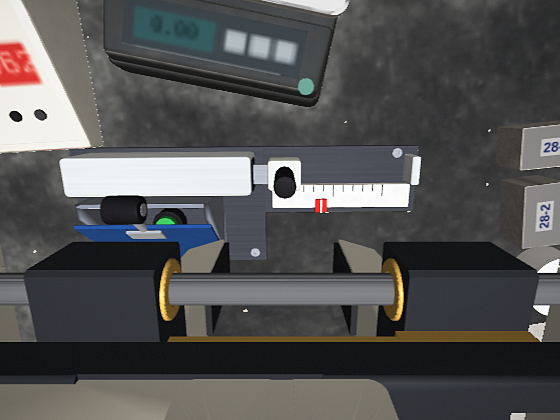

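Emit:
{"fn": "carry_out", "kwargs": {"translation": [[0.002, -0.018, 0.02], [0, 0, 0.04], [0, 0, 0.04], [0, 0, 0.03], [0, 0, 0.0085], [0, 0, 0], [0, 0, 0], [0, 0, 0], [0, 0, 0], [0, 0, 0]], "turn": [[0, 0, 0], [0, 0, 0], [0, 0, 0], [0, 0, 0], [0, 0, 0], [0, 0, 0], [0, 0, 0], [0, 0, 0], [0, 0, 0], [0, 0, 0]], "gripper": [-0.1, -0.1, -0.1, -0.1, -0.1, 0.3, 0.5, 0.7, 1, 1], "squeeze": 30}}

```text
time: 18.9
tool_pos: [0.6149, -0.1691, 0.0744]
tool_rot: [-3.139, -0.003, -1.766]
contact_force: [0.0, -3.9, 3.2]
opening: 0.0173
```

Emit:
{"fn": "carry_out", "kwargs": {"translation": [[0, 0, 0], [0, 0, 0], [0, 0, 0], [0, 0, 0], [0, 0, 0]], "turn": [[0, 0, 0], [0, 0, 0], [0, 0, 0], [0, 0, 0], [0, 0, 0]], "gripper": [1, 1, 1, 1, 1]}}

```text
time: 19.4
tool_pos: [0.6149, -0.169, 0.0744]
tool_rot: [-3.139, -0.002, -1.766]
contact_force: [-1.4, -4.9, 4.3]
opening: 0.0173
```

Run:
```python
from h import *
np.set_printoptions(precision=4,suppress=True)
w=look(dict(index_line=.023,set_mark=.02,grip_post=.091),'w7.png')
```

```text
19.45 [ 0.6149 -0.1691  0.0744] [-3.139  -0.0023 -1.7663] [-1.9 -4.8  3.9] 0.01732951499470489
grip_post [282.5 282. ] 0.97 [ 0.6121 -0.169   0.091 ] tool d [ 0.0005  0.0028 -0.0166]
```

View pics/w7.png

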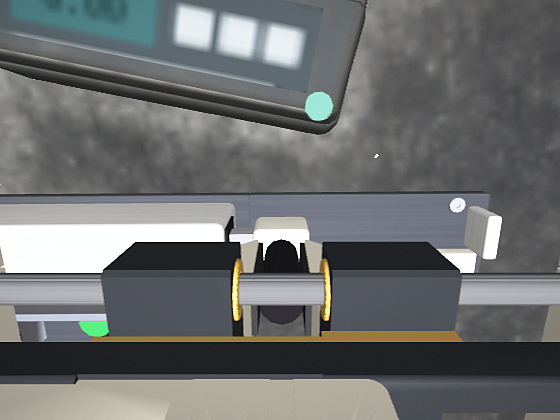

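Run:
```python
import cv2,numpy as np
cs=[('w0.png',310,76),('w3.png',405,56),('w1.png',380,170)]
out=[]
for f,x,y in cs:
    a=cv2.imread('pics/'+f)[y:y+44,x:x+58]
    out.append(cv2.resize(a,None,fx=6.5,fy=6.5,interpolation=cv2.INTER_NEAREST))
    r=a[:,:,2].astype(int);g=a[:,:,1].astype(int);b=a[:,:,0].astype(int)
    m=(r>140)&(g<90)&(b<90);ys,xs=np.where(m)
    print(f,'red cols',xs.min()+x,xs.max()+x,'rows',ys.min()+y,ys.max()+y)
    for rr in range(ys.min(),ys.max()+1): 
        print(rr+y,[int(v) for v in g[rr,xs.min()-1:xs.max()+2]])
    o=(r>190)&(g>80)&(g<190)&(b<110)&(r-b>100);ys,xs=np.where(o)
    for yy in sorted(set(ys)): print('org',yy+y,xs[ys==yy]+x)
out.append(np.zeros_like(out[0]))
cv2.imwrite('pics/cr.png',np.vstack([np.hstack(out[:2]),np.hstack(out[2:])]))
```

```text
w0.png red cols 346 356 rows 96 107
96 [255, 244, 81, 10, 12, 0, 200, 236, 112, 9, 5, 90, 238]
97 [255, 233, 0, 47, 48, 29, 215, 223, 72, 38, 37, 43, 226]
98 [255, 233, 9, 58, 52, 31, 217, 226, 77, 45, 41, 110, 246]
99 [255, 232, 10, 57, 53, 30, 255, 255, 74, 45, 44, 108, 245]
100 [255, 231, 12, 58, 53, 28, 255, 255, 72, 45, 42, 103, 243]
101 [254, 153, 18, 58, 51, 28, 255, 255, 73, 43, 39, 101, 244]
102 [255, 157, 19, 58, 51, 26, 255, 255, 72, 42, 35, 182, 255]
103 [255, 158, 23, 58, 50, 31, 255, 255, 22, 48, 36, 186, 255]
104 [255, 165, 27, 57, 49, 76, 255, 255, 25, 48, 42, 137, 235]
105 [53, 26, 39, 58, 47, 76, 255, 255, 25, 49, 47, 39, 46]
106 [64, 38, 41, 57, 47, 75, 255, 255, 26, 49, 53, 47, 61]
107 [68, 44, 44, 55, 45, 76, 255, 255, 25, 44, 46, 46, 65]
org 80 [321 322 323]
org 81 [320 321 323 324]
org 82 [320 321 323 324]
org 83 [320 323]
org 85 [320]
org 89 [320]
org 90 [320]
org 91 [320]
org 92 [320]
org 93 [320]
org 94 [320]
org 96 [347 356]
org 98 [356]
org 99 [356]
org 100 [356]
org 101 [356]
w3.png red cols 411 458 rows 68 97
68 [254, 111, 41, 65, 46, 134, 190, 255, 255,
[... 11190 characters left out ...]
 20, 255, 255, 61, 34, 42, 41, 56]
202 [75, 74, 75, 76, 75, 76, 73, 76, 77, 75, 76, 76, 74, 76, 77, 76, 75, 75, 76, 76, 74, 76, 75, 77, 75, 75, 76, 81, 53, 5, 27, 47, 47, 36, 68, 255, 255, 64, 35, 42, 44, 67]
203 [82, 82, 82, 81, 83, 79, 83, 82, 82, 82, 82, 82, 83, 83, 82, 82, 81, 84, 83, 81, 83, 82, 81, 83, 80, 82, 84, 86, 59, 11, 27, 44, 39, 31, 63, 255, 255, 11, 38, 42, 57, 79]
204 [81, 81, 79, 82, 78, 78, 78, 80, 77, 78, 78, 76, 76, 78, 78, 78, 78, 78, 76, 77, 77, 76, 77, 75, 74, 74, 75, 75, 70, 32, 24, 42, 39, 31, 75, 255, 255, 22, 42, 44, 52, 66]
org 184 [396 397 398]
org 185 [391]
org 186 [391]
org 187 [391]
org 188 [390 391]
org 189 [390 391]
org 190 [390]
org 191 [390]
org 194 [424]
```

View pics/cr.png

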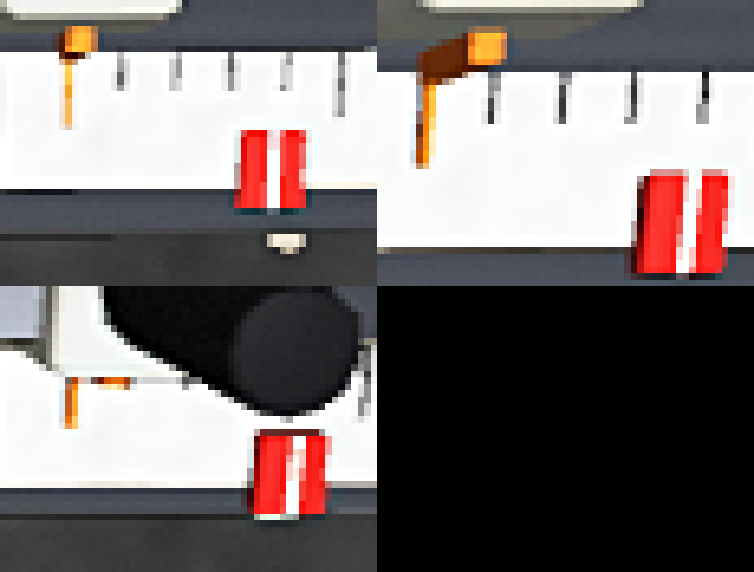

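Run:
```python
from h import *
np.set_printoptions(precision=4,suppress=True)
w=read_camera('wrist');o=robot.observe()
def T(p,r):
    M=np.eye(4);M[:3,:3]=R.from_euler('xyz',r).as_matrix();M[:3,3]=p;return M
X=np.linalg.inv(T(o['tool_pos'],o['tool_rot']))@np.array(w['world_from_camera'])
poses=[T([.5019,-.1002,.2967],[3.1415,-.0001,-1.7638]),T([.51,-.026,.2018],[-3.1292,.0004,-1.7664]),T([.6184,-.0487,.2388],[3.1411,-.0004,-1.7653])]
px=[((320.05,89.5),(351.55,102)),((412.2,75),(452.5,90)),((390.4,188.5),(425.2,198.5))]
tick={0:((328.1,87),(361.9,88.5)),1:((422.8,71),(455.2,71))}
for yaw in(-.186,-.19,-.196):
  u=np.array([-np.sin(yaw),np.cos(yaw)])
  for i in range(3):
    q=dict(w);q['world_from_camera']=poses[i]@X
    a=atz(q,px[i][0],.0235);b=atz(q,px[i][1],.025)
    s=''
    if i in tick: s=[(atz(q,t,.0202)[:2]@u) for t in tick[i]]
    print(yaw,i,a,b,'ext',(a-b)[:2]@u, 'ticks span',s and s[0]-s[1], 'idx-tick', s and a[:2]@u-s[0])
print(o['time'],o['tool_pos'],g2([1,0,0]))
```

```text
-0.186 0 [ 0.5894 -0.1641  0.0235] [ 0.5683 -0.1981  0.025 ] ext 0.03732680165089006 ticks span 0.04003334428584272 idx-tick 0.009811712346773957
-0.186 1 [ 0.5911 -0.1638  0.0235] [ 0.5709 -0.1981  0.025 ] ext 0.03739230555788003 ticks span 0.029702801865277934 idx-tick 0.010613372266826751
-0.186 2 [ 0.5868 -0.1642  0.0235] [ 0.5686 -0.2     0.025 ] ext 0.03847108309832979 ticks span  idx-tick 
-0.19 0 [ 0.5894 -0.1641  0.0235] [ 0.5683 -0.1981  0.025 ] ext 0.037384254489014265 ticks span 0.040041119331481655 idx-tick 0.009799847157172609
-0.19 1 [ 0.5911 -0.1638  0.0235] [ 0.5709 -0.1981  0.025 ] ext 0.03744608259781223 ticks span 0.029703894657450595 idx-tick 0.010598395223264716
-0.19 2 [ 0.5868 -0.1642  0.0235] [ 0.5686 -0.2     0.025 ] ext 0.03851582449994621 ticks span  idx-tick 
-0.196 0 [ 0.5894 -0.1641  0.0235] [ 0.5683 -0.1981  0.025 ] ext 0.03746931193541396 ticks span 0.04005158063188939 idx-tick 0.009781755437759783
-0.196 1 [ 0.5911 -0.1638  0.0235] [ 0.5709 -0.1981  0.025 ] ext 0.03752562451046645 ticks span 0.0297046427266733 idx-tick 0.01057561178211603
-0.196 2 [ 0.5868 -0.1642  0.0235] [ 0.5686 -0.2     0.025 ] ext 0.038581780908165546 ticks span  idx-tick 
19.65 [ 0.615  -0.1691  0.0744] [-0.1889 -0.982   0.    ]
```

Emit:
{"fn": "carry_out", "kwargs": {"translation": [[0.002, 0, 0], [0.004, 0, 0], [0.005, 0, 0], [0.006, 0, 0], [0.006, 0, 0], [0.006, 0, 0], [0.005, 0, 0], [0.0025, 0, 0], [0, 0, 0], [0, 0, 0]], "turn": [[0, 0, 0], [0, 0, 0], [0, 0, 0], [0, 0, 0], [0, 0, 0], [0, 0, 0], [0, 0, 0], [0, 0, 0], [0, 0, 0], [0, 0, 0]], "gripper": [1, 1, 1, 1, 1, 1, 1, 1, 1, 1]}}

```text
time: 20.65
tool_pos: [0.6085, -0.2027, 0.0744]
tool_rot: [-3.139, 0.001, -1.766]
contact_force: [-0.0, 2.8, 5.8]
opening: 0.017
```

Run:
```python
from h import *
np.set_printoptions(precision=4,suppress=True)
w=look(dict(grip_post=.091,index_line=.023,set_mark=.02),'w8.png')
o=robot.observe();print('moved tool',g2(o['tool_pos']-np.array([.615,-.1691,.0744])))
s=look(dict(grip_post=.091,index_line=.023,set_mark=.02),'s8.png','scene')
t=look(dict(grip_post=.091,set_mark=.02),'t8.png','top')
def up(a,f): return cv2.resize(a,None,fx=f,fy=f,interpolation=cv2.INTER_CUBIC)
si=s['img'];i=si[170:250,270:370]
cv2.imwrite('pics/v8.png',np.vstack([cv2.resize(up(w['img'][180:320,:],1),(800,200)),up(i,5)[:400].repeat(1,1) if 0 else cv2.copyMakeBorder(up(i,5),0,0,0,300,0)])[:,:,::-1])
```

```text
20.7 [ 0.6085 -0.2027  0.0744] [-3.1387  0.0008 -1.766 ] [0.2 4.  6.4] 0.017287654566876046
grip_post [279.  282.7] 0.68 [ 0.6056 -0.2011  0.091 ] tool d [-0.001   0.0031 -0.0166]
moved tool [0.0341 0.0001 0.    ]
20.9 [ 0.6085 -0.2026  0.0744] [-3.1386  0.0007 -1.7659] [1.3 2.8 5.4] 0.017148015658776782
grip_post [330.9 194.1] 0.42 [ 0.5954 -0.1927  0.091 ] tool d [-0.0073  0.0147 -0.0166]
index_line [330.9 209.7] 0.37 [ 0.5925 -0.1942  0.023 ] tool d [-0.0053  0.0173  0.0514]
index_line [305.7 231.6] 0.26 [ 0.5319 -0.0265  0.023 ] tool d [-0.1585  0.1086  0.0514]
21.1 [ 0.6085 -0.2026  0.0744] [-3.1386  0.0008 -1.7659] [1.  3.1 5.4] 0.01765241978790769
set_mark [194.7 242.6] 0.55 [0.4335 0.3067 0.02  ] tool d [-0.4671  0.2681  0.0544]
set_mark [418.2 219.1] 0.16 [ 0.5104 -0.4168  0.02  ] tool d [0.2288 0.0559 0.0544]
```

View pics/v8.png

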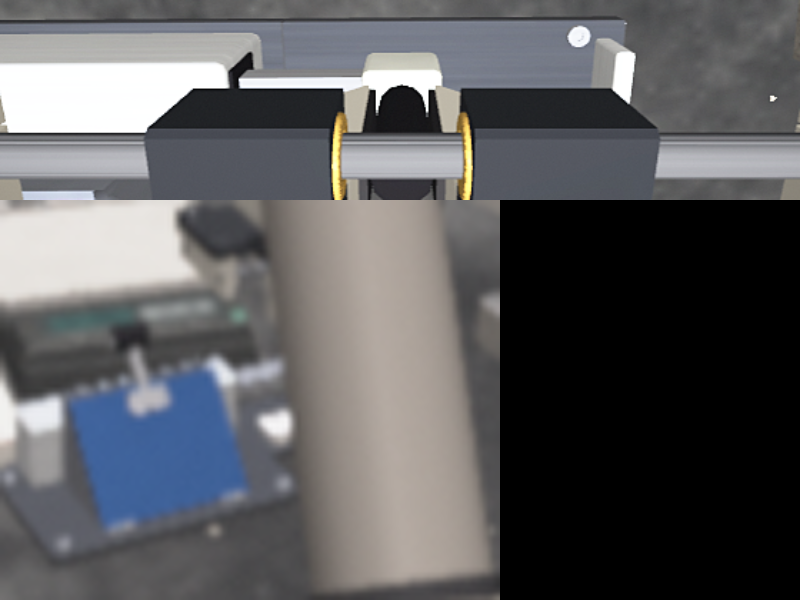

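Run:
```python
import cv2,numpy as np
a=cv2.imread('pics/w7.png').astype(np.float32).mean(2);b=cv2.imread('pics/w8.png').astype(np.float32).mean(2)
def m(x0,x1,y0,y1):
    t=a[y0:y1,x0:x1];s=b[y0-4:y1+4,x0-8:x1+8]
    f=6;t=cv2.resize(t,None,fx=f,fy=f,interpolation=cv2.INTER_CUBIC);s=cv2.resize(s,None,fx=f,fy=f,interpolation=cv2.INTER_CUBIC)
    r=cv2.matchTemplate(s,t,cv2.TM_CCOEFF_NORMED);_,v,_,l=cv2.minMaxLoc(r);return l[0]/f-8,l[1]/f-4,v
print('head top',m(254,312,215,240),'head edgesL',m(250,270,216,240),'R',m(297,316,216,240),'post top',m(260,305,240,275),'fingers/roller',m(225,245,262,320),m(318,335,262,320))
```

```text
head top (0.0, -0.16666666666666652, 0.9959713816642761) head edgesL (0.0, 0.0, 0.99862140417099) R (0.0, -0.16666666666666652, 0.998077392578125) post top (0.0, 0.0, 0.9972781538963318) fingers/roller (0.0, 0.0, 0.9974008798599243) (0.0, 0.0, 0.9974386692047119)
```

Emit:
{"fn": "carry_out", "kwargs": {"translation": [[0.0017, 0, 0], [0.0017, 0, 0], [0, 0, 0], [0, 0, 0], [0, 0, 0], [0, 0, 0]], "turn": [[0, 0, 0], [0, 0, 0], [0, 0, 0], [0, 0, 0], [0, 0, 0], [0, 0, 0]], "gripper": [1, 1, 1, 1, 1, 1]}}

```text
time: 21.8
tool_pos: [0.6079, -0.2059, 0.0744]
tool_rot: [-3.139, 0.001, -1.766]
contact_force: [1.3, 2.5, 6.1]
opening: 0.0178
```

Run:
```python
from h import *
np.set_printoptions(precision=4,suppress=True)
w=look(dict(grip_post=.091,cover_knob=.1164),'w9.png')
o=robot.observe();print('moved tool',g2(o['tool_pos']-np.array([.615,-.1691,.0744])))
s=look(dict(cover_knob=.1164),None,'scene')
```

```text
21.85 [ 0.6079 -0.2059  0.0744] [-3.1386  0.0008 -1.7658] [1.1 2.7 5.7] 0.017250028273927288
grip_post [283. 285.] 0.7 [ 0.6035 -0.2058  0.091 ] tool d [ 0.0007  0.0043 -0.0166]
moved tool [ 0.0375  0.     -0.    ]
22.0 [ 0.6079 -0.2059  0.0744] [-3.1387  0.0008 -1.7659] [1.1 2.3 5.8] 0.01765997345303554
cover_knob [296.3 198.5] 0.74 [ 0.6105 -0.0427  0.1164] tool d [-0.1608  0.0282 -0.042 ]
```

```bash
python3 -c "
from h import *
print(robot.hand_in())"
```

```text
the job is handed in; nothing more can be done
None
```

I opened the cover, pressed the lock button in and shut the cover again. Then I drew the arm out by its post to the red set mark. I handed in at about 22 s, still gripping the post at 30 N.

**Button:** the fingertip stopped at 34.6 mm above the bench, against 35 mm for fully in. The push peaked at about 37 N, just under the 40 N limit.

**Cover:** the shut knob showed within 4 px of where it sat at the start. A last scene picture, taken after the arm was out, still showed it shut.

**Arm:** it moved 37.5 mm from its stop. The distance I measured to the mark was 37.4 and 37.4 mm in two wrist pictures and 38.5 mm in a third. I set the third aside because the head and post partly hid the index line there.

- **Absolute check:** the tool's position along the scale agreed with two mark sightings to within 0.7 mm. The third was 1.6 mm away.
- **Not checked directly:** the gripper hid the index line at the end, so I could not see it level with the mark. It rests on these measurements, the post not slipping in the jaws, and the arm being fully in when gripped, as the contact force suggested.

**Bystanders:** no samples or vessels were touched as far as I could tell. I did not check their positions again at the end.

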